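# Open the latched router-cutter case

### The arm

A 6-joint arm with a two-finger parallel gripper is mounted at the origin on the work surface. World frame = base frame: x ahead of the robot, y to its left, z up, the work surface at z = 0. Lengths are in m, angles in rad, forces in N, time in s.
With the tool pointing down it reaches from about 0.35 to 0.775 m from the base axis. Payload 7.3 kg.
Tool frame: the origin (TCP) lies between the finger pads; the fingertips stand robot.tcp_to_tips ahead of it and the grasp point (between the pads) lies 2 mm behind it (robot.tcp_to_tips is the distance from the TCP to the fingertips, in m); y points along the fingers, x is the direction in which the jaws open and shut, and the axes are right-handed (so a half turn about y gives the same grasp; the last joint's range is limited). The gripper opens to 92 mm and grips with 3 to 60 N. Pads are 19 mm wide; open, the fingers measure 130 mm over their backs; the gripper's body (75 mm by 190 mm) begins 47 mm behind the grasp point.
Start: joints at [-1.265, 0.342, 1.524, -0, 1.275, -0.146], TCP at [0.229, -0.472, 0.244] pointing down, gripper open.
Joint ranges: [-2.53, 2.53], [-0.77, 2.02], [0.04, 2.7], [-1, 4.14], [0.28, 2.66], [-3.11, 3.11]. Speed limits (rad/s): [2.57, 2.57, 3.14, 3.14, 3.14, 3.14].

### API

Orientations are given as [roll, pitch, yaw] about the fixed x, y, z axes, in that order (R = Rz(yaw) Ry(pitch) Rx(roll)).
In Python, from cell import status, read_camera, get_calibration, robot gives the robot as it stands.
- The arm moves only by the shell command python3 -m creep 'ROWS' [FORCE]. ROWS is JSON, a list of rows, each an object of numbers: "dx", "dy", "dz": the shift along the tool's x, y, z in m; "rx", "ry", "rz": the turn, a rotation vector about the tool's x, y, z in rad; "gripper": the opening, from 0 (shut) to 1 (fully open). A call has 1 to 20 rows; each row is the pose to reach, as a shift and turn from the pose commanded when the call began, along the tool's axes at that moment; what a row does not reach only later rows make up. A row lasts 1/8 s, in which the tool goes at most 62.5 mm and 10.7 degrees, less where a joint would pass 70% of its speed; a pose out of reach is approached as far as the arm can. A call with a gripper value outside its range is refused whole. The fingers move at their own pace and stop on an object; FORCE is the grip in N (left out, the last holds). Time passes only in rows, so rows that repeat a pose let the fingers close. It gives the time, the measured TCP pose, the force and the opening at its end, in the units of the state.
- status.observe(): the state, without advancing time (a new reading comes with each control period).
- read_camera(name): name is "side" or "top"; returns (picture, depth): 480x640x3 uint8, red, green, blue; 480x640 float32, m along the optical axis (not along the pixel's ray), 0 where there is no reading.
- get_calibration(name): a dict with "fx", "fy", "cx", "cy" (pixels), "D" ([k1, k2, p1, p2, k3] as OpenCV has them; the pictures are not rectified), "xyz" and "rotation" of the camera in the world. Camera axes: x right, y down, z forward; pixel columns grow to the right and rows downward; lengths in m; the calibration is good to about 2 mm. A picture is of the moment at which its call begins. get_calibration takes no time and is no camera call.
- robot.hand_in(): hands the job in, once; it reports no verdict.
The state is a dict: "time": time; "qpos": joint angles; "qvel": joint speeds; "joint_efforts": joint torques, N m; "tool_pos": TCP position; "tool_rot": TCP orientation; "contact_force": force on the tool from outside, world axes, zero at the start; "torque": the same for the moment, N m; "opening": finger opening in m.
Only numpy, scipy, OpenCV 4.12 (cv2) and the standard library are available. Lean on these libraries where they do the work, as an engineer would, in place of code of your own. Each camera call takes 0.05 s, during which the arm holds its last target.

### The job

Squeeze the two metal buttons on the long sides of the small cutter case together so that its grey cover unlatches and springs up a little, then lift the cover off and set it down gently, right way up, on the middle of the dark rubber mat. Do not knock about the things lying near the case and the mat.

Things in the scene. Friction and masses are not known exactly. Their poses are not given: they have to be found in the camera images.
- case: dark wooden cutter case screwed to the bench: base 150 x 44 mm (long axis its x, with 17 mm long, 6 mm high screw feet beyond each end), top edge 30 mm above the bench, a guide upstand inside the cover reaching to 46 mm. Origin: centre of its underside, on the bench; z up. The closed cover sits on it and reaches from 30 to 56 mm above the bench. The cover cannot be pulled off while latched
- case_buttons (a point): the point midway between the two buttons, on the case's centre line, 17 mm above the bench. The buttons are ribbed aluminium blocks in the middle of the case's long sides, one facing the case's +y and one its -y, each 28 mm wide (along the case's x), from 7 to 27 mm above the bench. They stick out 10 mm beyond the case and cover: 64 mm over both at rest, 50 mm when both are pressed home. Parts of the case, not loose
- button_left (a joint): how far the button on the case's +y side is pressed in: 0 (out) to 0.007 m (home); spring of 3 N at rest to 9 N home. Its hook lets go of the cover at about 2.5 mm (up to 4 mm if the cover sits off-centre)
- button_right (a joint): the same for the button on the case's -y side. With both in together, springs in the case push the cover straight up 11 mm and hold it there; the buttons come out again when released and the cover stays up, loose
- cover_center (a point): centre of the loose grey plastic cover, an upside-down tray 150 x 44 x 26 mm high, about 0.1 kg, its axes those of the case while on it (x along its length, z up). The point is half-way up: 13 mm above its lower edge, 13 mm below its flat top. 43 mm above the bench when latched, 54 mm when sprung up. Grip it across its 44 mm width
- cover: the same cover; origin at the centre of its open lower edge, z up
- mat: dark rubber mat fixed on the bench, 200 x 120 x 4 mm (long axis its x). Origin: centre of its underside
- chisel: bystander: wood-handled chisel, 178 mm long, near one end of the mat. Origin under the handle, about 13 mm from mid-length
- jig: bystander: loose wooden drilling block 55 x 40 x 35 mm near the other end of the mat. Origin under its centre
- weight: bystander: brass cylinder 36 mm across, 32 mm high, near one end of the case. Origin under its centre
- key: bystander: dark L-shaped steel key about 50 x 30 x 5 mm, near the other end of the case. Origin under its long arm
There are look-alikes about, which are no part of the job. Of the things that look like the cover, the largest one is meant.

How it is judged:
By the outcome, as a careful person would: the job done as asked, in the order asked, and still so for the second after the job is handed in, with the robot touching nothing.
It also fails if it takes over 45 s, if anything falls off the work surface, if the arm or the gripper's body presses on something with over 40 N, if the wrist force passes 120 N, or if a joint passes its speed limit or range.

## Working session

There is one attempt and no reset: what is moved stays moved. The work goes in short steps, Python scripts to look and compute and a shell command to move; the robot and the scene stay as the last step left them, time stands still between calls to the robot, and variables do not carry over. Pictures are saved under pics/ and viewed, and the job is handed in when it is done.

```bash
ls; mkdir -p pics; python3 - <<'E'
from cell import status, read_camera, get_calibration, robot
import cv2,numpy as np
for n in ("side","top"):
    p,d=read_camera(n); cv2.imwrite(f"pics/{n}0.png",p[:,:,::-1]); np.save(f"pics/{n}0.npy",d)
    np.save(f"pics/{n}0_rgb.npy",p)
    print(get_calibration(n))
print(status.observe()); print(robot.tcp_to_tips)
E
```

```text
pics
{'fx': 480.63415748340896, 'fy': 480.63415748340896, 'cx': 315.5366342492099, 'cy': 249.32570370023367, 'D': array([-0.12606996,  0.        ,  0.        ,  0.        ,  0.        ]), 'xyz': array([0.48830272, 0.5845364 , 0.51457034]), 'rotation': array([-2.19710096e+00,  1.49036471e-03, -3.00941635e+00])}
{'fx': 564.1588057150963, 'fy': 564.1588057150963, 'cx': 314.8638088681633, 'cy': 234.9633804554032, 'D': array([0.01915106, 0.        , 0.        , 0.        , 0.        ]), 'xyz': array([0.46982581, 0.01214458, 0.98992572]), 'rotation': array([-3.05993354, -0.02171881, -1.59285934])}
{'time': 0.1, 'qpos': array([-1.26500228e+00,  3.42670658e-01,  1.52492168e+00,  1.90267645e-05,
        1.27539353e+00, -1.46003753e-01]), 'qvel': array([-0.00102009, -0.00223466, -0.00246066, -0.00155188,  0.00051068,
        0.00111102]), 'joint_efforts': array([ 1.42782916e-03, -4.32006097e+01, -2.44694316e+01,  7.19179655e-02,
        5.26248990e-02, -6.75071715e-05]), 'tool_pos': array([ 0.22912704, -0.47198712,  0.24310524]), 'tool_rot': array([-1.57057563e+00,  1.37574014e-03, -1.11900393e+00]), 'contact_force': array([-0.28498368, -0.76343704, -0.44737306]), 'torque': array([-0.0223464 , -0.00765257, -0.02959922]), 'opening': 0.09163176877313138}
0.017
```

View pics/top0.png

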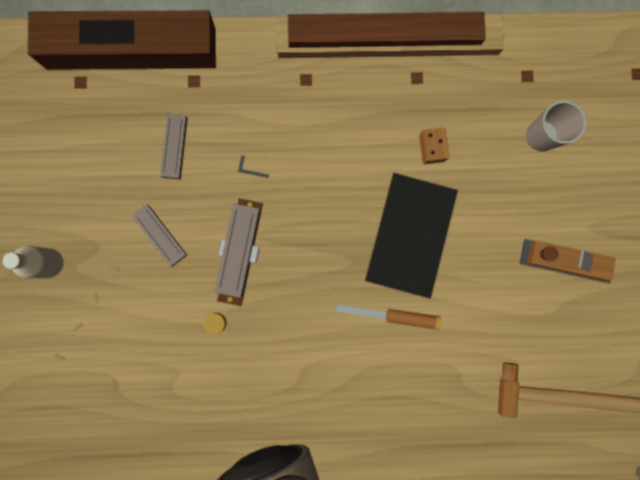

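View pics/side0.png

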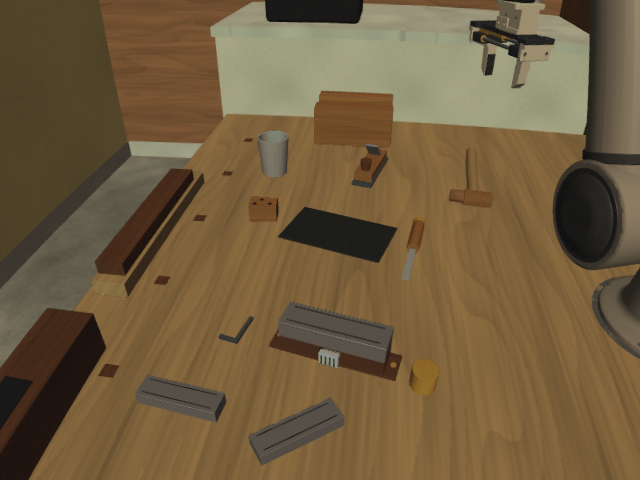

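Candidates for the cover in the top view are the grey tray at (238,250), on the wooden case with buttons, and two loose, smaller grey trays at (174,146) and (159,236). The description fits the one at (238,250): it is the largest, and it has the aluminium buttons at (222,248) and (254,254). The mat is at (412,236). I'll check this with a close crop and measure.

```bash
cat > h.py <<'E'
import cv2,numpy as np
from scipy.spatial.transform import Rotation as Ro
from cell import get_calibration
def cal(n):
    c=get_calibration(n);K=np.array([[c['fx'],0,c['cx']],[0,c['fy'],c['cy']],[0,0,1]])
    return K,c['D'],np.array(c['xyz']),Ro.from_euler('xyz',c['rotation']).as_matrix()
def onplane(n,px,z):
    K,D,t,R=cal(n)
    u=cv2.undistortPoints(np.array(px,float).reshape(-1,1,2),K,D).reshape(-1,2)
    d=np.c_[u,np.ones(len(u))]@R.T
    return t+d*((z-t[2])/d[:,2])[:,None]
def proj(n,P):
    K,D,t,R=cal(n)
    rv=cv2.Rodrigues(R.T)[0]
    return cv2.projectPoints(np.array(P,float).reshape(-1,1,3),rv,-R.T@t,K,D)[0].reshape(-1,2)
def cloud(n,d):
    K,D,t,R=cal(n)
    v,u=np.mgrid[0:480,0:640]
    w=cv2.undistortPoints(np.c_[u.ravel(),v.ravel()].astype(float).reshape(-1,1,2),K,D).reshape(-1,2)
    return ((np.c_[w,np.ones(len(w))]*d.reshape(-1,1))@R.T+t).reshape(480,640,3)
def rect(n,mask,z):
    c=max(cv2.findContours(mask.astype(np.uint8),cv2.RETR_EXTERNAL,cv2.CHAIN_APPROX_NONE)[0],key=cv2.contourArea).reshape(-1,2)
    P=onplane(n,c,z)[:,:2]
    r=cv2.minAreaRect((P*1000).astype(np.float32))
    b=cv2.boxPoints(r); e=[b[1]-b[0],b[2]-b[1]]; e=max(e,key=np.linalg.norm)
    return np.array(r[0])/1000,np.array(r[1]),np.degrees(np.arctan2(e[1],e[0]))%180,c
E
python3 - <<'E'
from h import *
p=np.load('pics/top0_rgb.npy');d=np.load('pics/top0.npy')
C=cloud('top',d)
cv2.imwrite('pics/crop1.png',cv2.resize(p[185:345,130:300,::-1],None,fx=3.5,fy=3.5,interpolation=cv2.INTER_CUBIC))
hsv=cv2.cvtColor(p,cv2.COLOR_RGB2HSV)
for q in [(238,250),(412,236),(174,146),(159,236)]: print(q,p[q[1],q[0]],hsv[q[1],q[0]],C[q[1],q[0]])
roi=np.zeros((480,640),bool);roi[190:310,205:270]=1
m=roi&(hsv[...,1]<70)&(C[...,2]>0.045)&(C[...,2]<.075)
print('cover',m.sum(),rect('top',m,.056)[:3], np.median(C[m][:,2]))
m2=(p.max(2)<45);m2[:,:340]=0;m2[:,480:]=0;m2[:160]=0;m2[320:]=0
print('mat',rect('top',m2,.004)[:3])
ps=np.load('pics/side0_rgb.npy');S=cloud('side',np.load('pics/side0.npy'))
h=cv2.cvtColor(ps,cv2.COLOR_RGB2HSV)
roi[:]=0;roi[295:370,270:400]=1
m3=roi&(S[...,2]>.05)&(S[...,2]<.065)&(h[...,1]<70)
print('side cover',rect('side',m3,.056)[:3],np.median(S[m3][:,2]))
m4=(ps.max(2)<45);m4[:200]=0;m4[270:]=0;m4[:,:270]=0;m4[:,410:]=0
print('side mat',rect('side',m4,.004)[:3])
# bystanders
for q in [(214,323),(242,168),(434,145),(415,319)]: print(q,C[q[1],q[0]])
for q in [(222,248),(254,254)]: print('btn',onplane('top',[q],.027),C[q[1],q[0]])
E
```

```text
(238, 250) [131 120 111] [ 14  39 131] [0.52345324 0.11770051 0.05623579]
(412, 236) [35 36 32] [38 28 36] [ 0.54459844 -0.18151286  0.00593752]
(174, 146) [128 117 107] [ 14  42 128] [0.70864109 0.23044705 0.01971592]
(159, 236) [132 121 111] [ 14  41 132] [0.55239597 0.25633079 0.01974926]
cover 2422 (array([0.52397498, 0.1206432 ]), array([ 45.23714066, 150.1839447 ]), np.float32(167.5427)) 0.057157234358286624
mat (array([ 0.54703339, -0.18081836]), array([114.13760376, 194.006073  ]), np.float32(163.6614))
side cover (array([0.52396313, 0.12627434]), array([ 50.07629395, 149.40710449]), np.float32(167.7519)) 0.05666506597922161
side mat (array([ 0.54704303, -0.17660352]), array([118.40866089, 197.23779297]), np.float32(163.75755))
(214, 323) [0.40341551 0.16156785 0.03322988]
(242, 168) [0.67177219 0.1152333  0.00123679]
(434, 145) [ 0.69901748 -0.21933033  0.03569291]
(415, 319) [ 0.40126681 -0.17839753  0.02139001]
btn [[0.52911233 0.14811087 0.027     ]] [0.5290147  0.14788697 0.02858573]
btn [[0.51773923 0.09391581 0.027     ]] [0.51755271 0.09359749 0.0307485 ]
```

View pics/crop1.png

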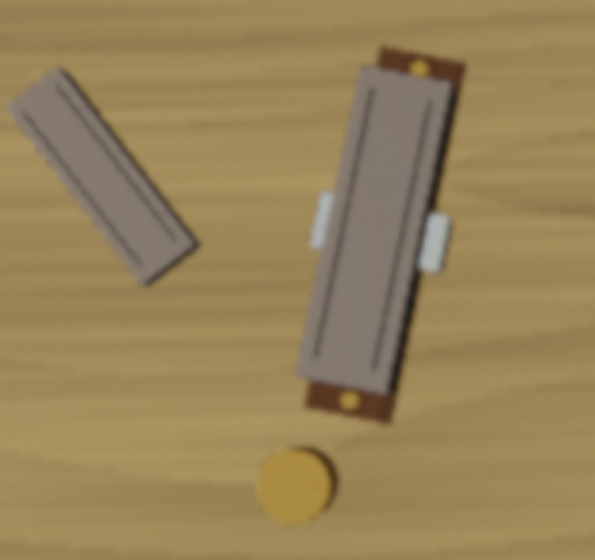

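The crop confirms it: the long grey cover sits on the brown case with its screw feet, and the pale buttons stick out in the middle of both long sides. The brass weight is just beyond the near end. Next I'll work out the shift to a hover pose.

```bash
cat >> h.py <<'E'
def shift(target,yaw):
    from cell import status
    s=status.observe();R=Ro.from_euler('xyz',s['tool_rot']).as_matrix()
    T=Ro.from_euler('xyz',[-np.pi/2,0,yaw]).as_matrix()
    print('shift',np.round(R.T@(np.array(target)-s['tool_pos']),4),'turn',np.round(Ro.from_matrix(R.T@T).as_rotvec(),4),'pos',np.round(s['tool_pos'],4),'F',np.round(s['contact_force'],1),'op',round(s['opening'],4),'t',s['time'])
E
python3 - <<'E'
from h import *
shift([.5235,.1215,.14],np.radians(77.6))
E
```

```text
shift [-0.4053  0.1038  0.5239] turn [-1.8000e-03 -2.4734e+00 -3.0000e-04] pos [ 0.2291 -0.472   0.2431] F [-0.3 -0.8 -0.4] op 0.0916 t 0.1
```

```bash
python3 -m creep '[{"dx":-0.027,"dz":0.035,"ry":-0.17},{"dx":-0.054,"dz":0.07,"ry":-0.34},{"dx":-0.081,"dz":0.105,"ry":-0.51},{"dx":-0.108,"dz":0.14,"ry":-0.68},{"dx":-0.135,"dz":0.175,"ry":-0.85},{"dx":-0.162,"dz":0.21,"ry":-1.02},{"dx":-0.19,"dz":0.245,"ry":-1.19},{"dx":-0.217,"dz":0.28,"ry":-1.36},{"dx":-0.244,"dz":0.315,"ry":-1.53},{"dx":-0.271,"dz":0.35,"ry":-1.7},{"dx":-0.298,"dz":0.385,"ry":-1.87},{"dx":-0.325,"dz":0.42,"ry":-2.04},{"dx":-0.352,"dz":0.455,"ry":-2.21},{"dx":-0.38,"dy":0.03,"dz":0.49,"ry":-2.38},{"dx":-0.4053,"dy":0.06,"dz":0.5239,"ry":-2.4734},{"dx":-0.4053,"dy":0.1038,"dz":0.5239,"ry":-2.4734},{"dx":-0.4053,"dy":0.1038,"dz":0.5239,"ry":-2.4734}]'
python3 - <<'E'
from h import *
from cell import read_camera
shift([.5235,.1215,.029],np.radians(77.6))
for n in ("side","top"):
    p,d=read_camera(n); np.save(f'pics/{n}1.npy',d);np.save(f'pics/{n}1_rgb.npy',p)
    a=p[200:420,180:460] if n=="side" else p[150:330,130:350]
    cv2.imwrite(f"pics/{n}1.png",cv2.resize(a[:,:,::-1],None,fx=2.7,fy=2.7,interpolation=cv2.INTER_CUBIC))
E
```

```text
shift [-0.4051  0.2148  0.5239] turn [-1.8000e-03 -2.4734e+00 -3.0000e-04] pos [ 0.2291 -0.472   0.2431] F [-0.3 -0.8 -0.4] op 0.0916 t 0.1invalid input at $[0]: expected keys dx, dy, dz, rx, ry, rz, gripper
```

View pics/side1.png

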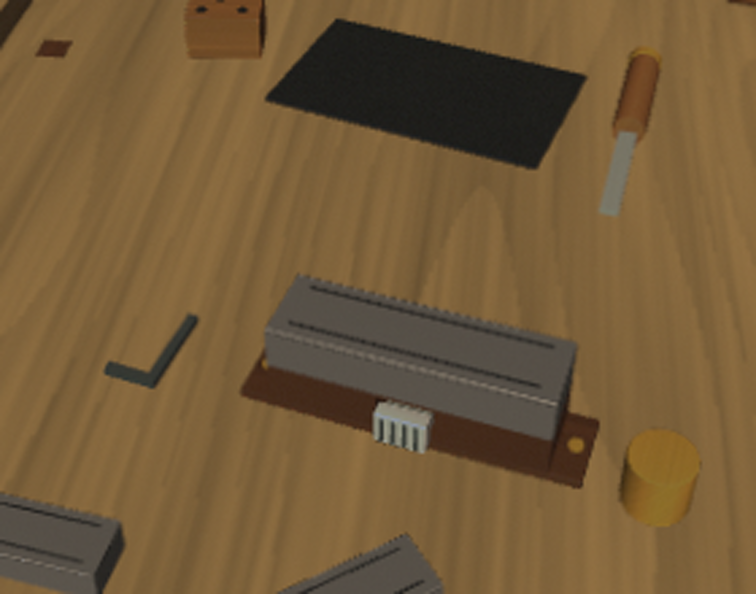

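View pics/top1.png

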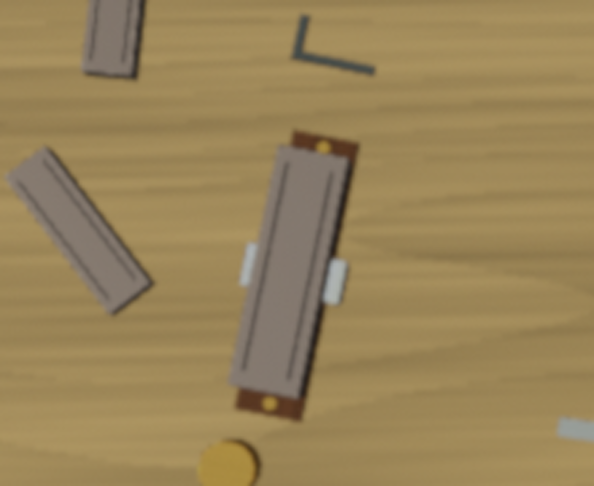

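The move was refused because every row needs all the keys, so the arm hasn't moved. The pictures show the case unchanged, with the +y button at (402,425) in the side crop. I'll resend it with full rows.

```bash
python3 -m creep '[{"dx":-0.027,"dy":0,"dz":0.035,"rx":0,"ry":-0.17,"rz":0,"gripper":1},{"dx":-0.054,"dy":0,"dz":0.07,"rx":0,"ry":-0.34,"rz":0,"gripper":1},{"dx":-0.081,"dy":0,"dz":0.105,"rx":0,"ry":-0.51,"rz":0,"gripper":1},{"dx":-0.108,"dy":0,"dz":0.14,"rx":0,"ry":-0.68,"rz":0,"gripper":1},{"dx":-0.135,"dy":0,"dz":0.175,"rx":0,"ry":-0.85,"rz":0,"gripper":1},{"dx":-0.162,"dy":0,"dz":0.21,"rx":0,"ry":-1.02,"rz":0,"gripper":1},{"dx":-0.19,"dy":0,"dz":0.245,"rx":0,"ry":-1.19,"rz":0,"gripper":1},{"dx":-0.217,"dy":0,"dz":0.28,"rx":0,"ry":-1.36,"rz":0,"gripper":1},{"dx":-0.244,"dy":0,"dz":0.315,"rx":0,"ry":-1.53,"rz":0,"gripper":1},{"dx":-0.271,"dy":0,"dz":0.35,"rx":0,"ry":-1.7,"rz":0,"gripper":1},{"dx":-0.298,"dy":0,"dz":0.385,"rx":0,"ry":-1.87,"rz":0,"gripper":1},{"dx":-0.325,"dy":0,"dz":0.42,"rx":0,"ry":-2.04,"rz":0,"gripper":1},{"dx":-0.352,"dy":0,"dz":0.455,"rx":0,"ry":-2.21,"rz":0,"gripper":1},{"dx":-0.38,"dy":0.03,"dz":0.49,"rx":0,"ry":-2.38,"rz":0,"gripper":1},{"dx":-0.405,"dy":0.06,"dz":0.524,"rx":0,"ry":-2.473,"rz":0,"gripper":1},{"dx":-0.405,"dy":0.104,"dz":0.524,"rx":0,"ry":-2.473,"rz":0,"gripper":1},{"dx":-0.405,"dy":0.104,"dz":0.524,"rx":0,"ry":-2.473,"rz":0,"gripper":1}]'
python3 - <<'E'
from h import *
from cell import read_camera
shift([.5235,.1215,.029],np.radians(77.6))
for n in ("side","top"):
    p,d=read_camera(n); np.save(f'pics/{n}2.npy',d);np.save(f'pics/{n}2_rgb.npy',p)
    a=p[200:420,180:460] if n=="side" else p[150:330,130:350]
    cv2.imwrite(f"pics/{n}2.png",cv2.resize(a[:,:,::-1],None,fx=2.7,fy=2.7,interpolation=cv2.INTER_CUBIC))
E
```

```text
time: 2.33
tool_pos: [0.5215, 0.121, 0.1367]
tool_rot: [-1.563, 0.002, 1.355]
contact_force: [-0.0, -0.7, 0.4]
opening: 0.0919
shift [ 0.0012  0.1077 -0.0026] turn [-0.0075  0.0004 -0.0025] pos [0.5215 0.121  0.1367] F [-0.  -0.7  0.4] op 0.0919 t 2.325
```

View pics/side2.png

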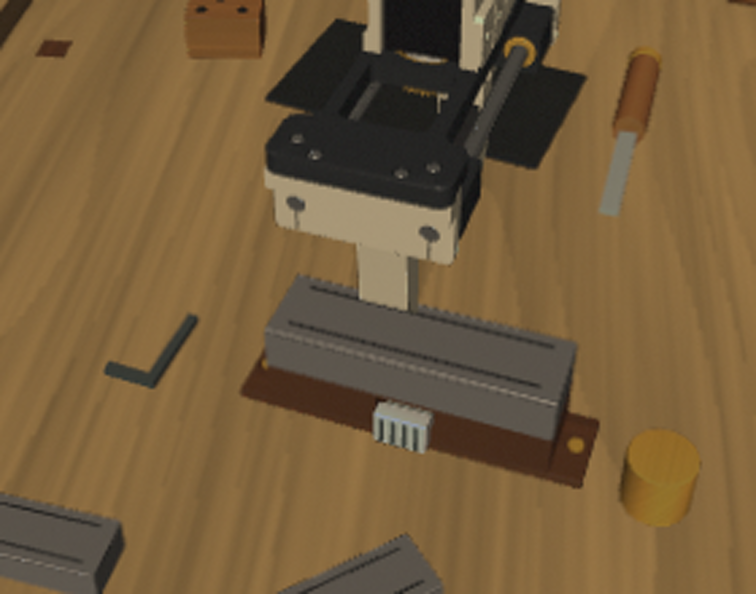

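View pics/top2.png

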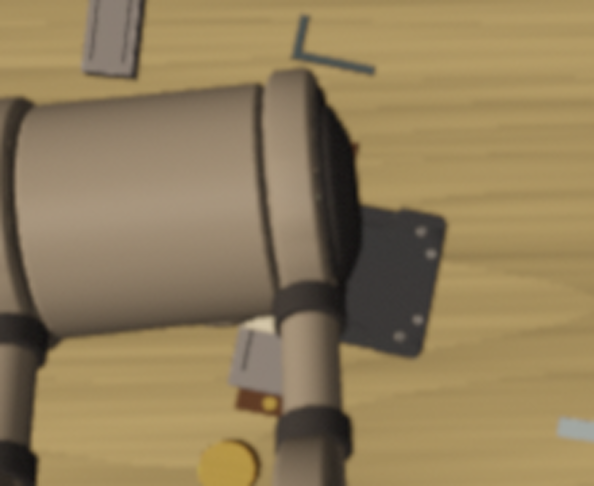

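```bash
python3 - <<'E'
from h import *
x=np.array([np.cos(1.355),np.sin(1.355),0]);t=np.array([.5215,.121,.1367])
for s in (-.065,-.046,.046,.065): print(s,proj('side',[t+s*x-[0,0,.017]]))
S=cloud('side',np.load('pics/side2.npy'))
for q in [(318,300),(322,306),(325,312),(328,306),(315,270)]:print(q,S[q[1],q[0]])
E
```

```text
-0.065 [[352.78366898 258.20848604]]
-0.046 [[348.77950033 266.24339668]]
0.046 [[326.5038973  310.80811657]]
0.065 [[321.21323437 321.35911364]]
(318, 300) [0.53933315 0.18378555 0.15194756]
(322, 306) [0.53453214 0.18560346 0.14504103]
(325, 312) [0.53104776 0.18540713 0.13600643]
(328, 306) [0.52762214 0.18664243 0.14681146]
(315, 270) [0.53825233 0.21617667 0.22048873]
```

```bash
python3 - <<'E'
from h import *
p=np.load('pics/side2_rgb.npy');a=p[270:370,270:410]
cv2.imwrite("pics/z2.png",cv2.resize(a[:,:,::-1],None,fx=5.5,fy=5.5,interpolation=cv2.INTER_NEAREST))
E
```

```text
(no output)
```

View pics/z2.png

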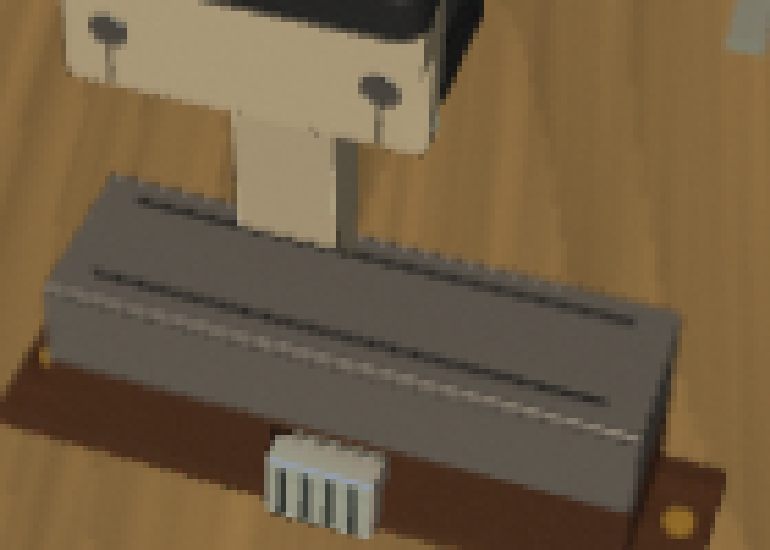

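```bash
python3 - <<'E'
from h import *
S=cloud('side',np.load('pics/side2.npy'))
for v in range(292,322,2): print(v,np.round(np.median(S[v,318:328],axis=0),4))
for q in [(328,352),(330,358)]: print(q,S[q[1],q[0]])
print(onplane('side',[(270+237/5.5,270+225/5.5),(270+337/5.5,270+247/5.5)],.12))
c=np.array([.5235,.1215,0]);a=np.radians(77.6);n=np.array([np.cos(a),np.sin(a),0]);l=np.array([n[1],-n[0],0])
print(proj('side',[c+n*.032+[0,0,.027],c+n*.032+[0,0,.007],c+n*.032+l*.014+[0,0,.027],c+n*.032-l*.014+[0,0,.027]]))
E
```

```text
292 [0.5314 0.2092 0.1867]
294 [0.5341 0.1866 0.1638]
296 [0.534  0.1865 0.1609]
298 [0.534  0.1863 0.1577]
300 [0.534  0.186  0.1546]
302 [0.5329 0.1856 0.1514]
304 [0.534  0.1853 0.1479]
306 [0.534  0.185  0.1446]
308 [0.5328 0.1849 0.1416]
310 [0.5341 0.1846 0.1379]
312 [0.534  0.1846 0.1348]
314 [0.5429 0.106  0.0563]
316 [0.5425 0.11   0.0567]
318 [0.5421 0.1145 0.0568]
320 [0.5415 0.1183 0.0572]
(328, 352) [0.53018032 0.14839771 0.02804561]
(330, 358) [0.5267352  0.15452372 0.023439  ]
[[0.54714937 0.16850037 0.12      ]
 [0.52492989 0.17252777 0.12      ]]
[[327.48045333 354.94908376]
 [327.2721192  364.82774865]
 [317.6033877  352.2720027 ]
 [337.46825996 357.64397067]]
```

```bash
python3 -m creep '[{"dx":0,"dy":0.02,"dz":0,"rx":0,"ry":0,"rz":0,"gripper":1},{"dx":0,"dy":0.04,"dz":0,"rx":0,"ry":0,"rz":0,"gripper":1},{"dx":0,"dy":0.04,"dz":0,"rx":0,"ry":0,"rz":0,"gripper":1}]'
python3 - <<'E'
from h import *
shift([.5235,.1217,.029],np.radians(77.6))
E
```

```text
time: 2.8
tool_pos: [0.5241, 0.1203, 0.1007]
tool_rot: [-1.571, -0.0, 1.353]
contact_force: [0.0, 0.0, 0.3]
opening: 0.0915
shift [0.0012 0.0717 0.001 ] turn [ 0.0007 -0.0014  0.0001] pos [0.5241 0.1203 0.1007] F [0.  0.  0.3] op 0.0915 t 2.8
```

```bash
python3 -m creep '[{"dx":0.001,"dy":0.02,"dz":0.001,"rx":0,"ry":0,"rz":0,"gripper":1},{"dx":0.001,"dy":0.045,"dz":0.001,"rx":0,"ry":0,"rz":0,"gripper":1},{"dx":0.001,"dy":0.065,"dz":0.001,"rx":0,"ry":0,"rz":0,"gripper":1},{"dx":0.001,"dy":0.071,"dz":0.001,"rx":0,"ry":0,"rz":0,"gripper":1},{"dx":0.001,"dy":0.071,"dz":0.001,"rx":0,"ry":0,"rz":0,"gripper":1},{"dx":0.001,"dy":0.071,"dz":0.001,"rx":0,"ry":0,"rz":0,"gripper":0.72},{"dx":0.001,"dy":0.071,"dz":0.001,"rx":0,"ry":0,"rz":0,"gripper":0.72}]' 15
python3 - <<'E'
from h import *
shift([.5235,.1217,.029],np.radians(77.6))
E
```

```text
time: 3.68
tool_pos: [0.5236, 0.122, 0.0296]
tool_rot: [-1.572, -0.0, 1.354]
contact_force: [0.7, 0.5, 0.8]
opening: 0.0765
shift [-0.0003  0.0006  0.    ] turn [ 0.0015 -0.0005  0.0004] pos [0.5236 0.122  0.0296] F [0.7 0.5 0.8] op 0.0765 t 3.675
```

```bash
python3 -m creep '[{"dx":0,"dy":0,"dz":0,"rx":0,"ry":0,"rz":0,"gripper":0.65},{"dx":0,"dy":0,"dz":0,"rx":0,"ry":0,"rz":0,"gripper":0.6},{"dx":0,"dy":0,"dz":0,"rx":0,"ry":0,"rz":0,"gripper":0.56},{"dx":0,"dy":0,"dz":0,"rx":0,"ry":0,"rz":0,"gripper":0.55},{"dx":0,"dy":0,"dz":0,"rx":0,"ry":0,"rz":0,"gripper":0.54}]' 18
python3 - <<'E'
from h import *
from cell import read_camera
shift([.5235,.1217,.029],np.radians(77.6))
p,d=read_camera('side'); np.save('pics/side3.npy',d)
cv2.imwrite("pics/side3.png",cv2.resize(p[200:420,180:460,::-1],None,fx=2.7,fy=2.7,interpolation=cv2.INTER_CUBIC))
E
```

```text
time: 4.3
tool_pos: [0.5231, 0.1215, 0.0291]
tool_rot: [-1.571, 0.001, 1.354]
contact_force: [-1.1, -4.5, 5.6]
opening: 0.0499
shift [ 0.0003  0.0001 -0.0003] turn [ 0.0003 -0.     -0.0008] pos [0.5231 0.1215 0.0291] F [-1.1 -4.5  5.6] op 0.0499 t 4.3
```

View pics/side3.png

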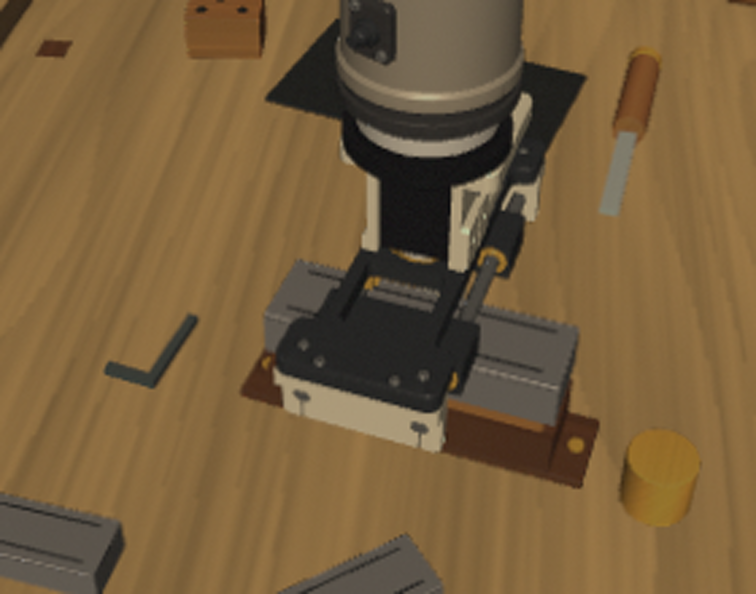

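```bash
python3 -m creep '[{"dx":0,"dy":0,"dz":0,"rx":0,"ry":0,"rz":0,"gripper":0.7},{"dx":0,"dy":0,"dz":0,"rx":0,"ry":0,"rz":0,"gripper":0.85},{"dx":0,"dy":0,"dz":0,"rx":0,"ry":0,"rz":0,"gripper":0.85},{"dx":0,"dy":-0.015,"dz":0,"rx":0,"ry":0,"rz":0,"gripper":0.85},{"dx":0,"dy":-0.032,"dz":0,"rx":0,"ry":0,"rz":0,"gripper":0.85},{"dx":0,"dy":-0.032,"dz":0,"rx":0,"ry":0,"rz":0,"gripper":0.85}]' 15
python3 - <<'E'
from h import *
from cell import read_camera
shift([.5235,.1217,.061],np.radians(77.6))
p,d=read_camera('side'); np.save('pics/side4.npy',d)
S=cloud('side',d); print(np.round([S[330,380],S[303,285],S[335,370]],4))
cv2.imwrite("pics/side4.png",cv2.resize(p[200:420,180:460,::-1],None,fx=2.7,fy=2.7,interpolation=cv2.INTER_CUBIC))
E
```

```text
time: 5.1
tool_pos: [0.5242, 0.1222, 0.0624]
tool_rot: [-1.574, -0.001, 1.354]
contact_force: [0.2, -0.1, 0.2]
opening: 0.0783
shift [-0.0006  0.0014  0.0005] turn [ 0.0032 -0.0003  0.001 ] pos [0.5242 0.1222 0.0624] F [ 0.2 -0.1  0.2] op 0.0783 t 5.1
[[0.4642 0.138  0.0677]
 [0.5744 0.1974 0.1555]
 [0.4767 0.1483 0.0675]]
```

View pics/side4.png

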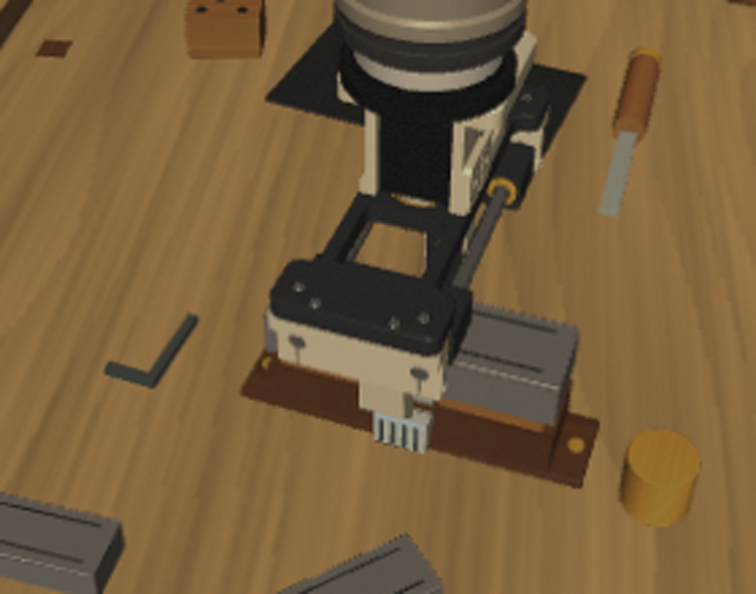

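The side crop shows the cover sprung up: its top is now at 67.6 mm, with a strip of the guide upstand visible under it at (490,412). Now I'll grip it.

```bash
python3 -m creep '[{"dx":0,"dy":0,"dz":0,"rx":0,"ry":0,"rz":0,"gripper":0.7},{"dx":0,"dy":0,"dz":0,"rx":0,"ry":0,"rz":0,"gripper":0.6},{"dx":0,"dy":0,"dz":0,"rx":0,"ry":0,"rz":0,"gripper":0.53},{"dx":0,"dy":0,"dz":0,"rx":0,"ry":0,"rz":0,"gripper":0.48},{"dx":0,"dy":0,"dz":0,"rx":0,"ry":0,"rz":0,"gripper":0.42},{"dx":0,"dy":0,"dz":0,"rx":0,"ry":0,"rz":0,"gripper":0.4},{"dx":0,"dy":0,"dz":0,"rx":0,"ry":0,"rz":0,"gripper":0.4}]' 14
python3 - <<'E'
from h import *
shift([.5235,.1217,.061],np.radians(77.6))
E
```

```text
time: 6.02
tool_pos: [0.523, 0.122, 0.0606]
tool_rot: [-1.571, 0.0, 1.354]
contact_force: [1.2, 0.8, -0.4]
opening: 0.0439
shift [-0.0002 -0.0004 -0.0005] turn [-0.0001 -0.0004 -0.0001] pos [0.523  0.122  0.0606] F [ 1.2  0.8 -0.4] op 0.0439 t 6.025
```

Gripped at 43.9 mm with almost no side force. Next I'll lift straight up, slowly at first.

```bash
python3 -m creep '[{"dx":0,"dy":-0.005,"dz":0,"rx":0,"ry":0,"rz":0,"gripper":0.4},{"dx":0,"dy":-0.012,"dz":0,"rx":0,"ry":0,"rz":0,"gripper":0.4},{"dx":0,"dy":-0.025,"dz":0,"rx":0,"ry":0,"rz":0,"gripper":0.4},{"dx":0,"dy":-0.045,"dz":0,"rx":0,"ry":0,"rz":0,"gripper":0.4},{"dx":0,"dy":-0.07,"dz":0,"rx":0,"ry":0,"rz":0,"gripper":0.4},{"dx":0,"dy":-0.08,"dz":0,"rx":0,"ry":0,"rz":0,"gripper":0.4},{"dx":0,"dy":-0.08,"dz":0,"rx":0,"ry":0,"rz":0,"gripper":0.4}]'
python3 - <<'E'
from h import *
from cell import read_camera
shift([.547,-.1795,.14],np.radians(73.7))
p,d=read_camera('side'); np.save('pics/side5.npy',d)
cv2.imwrite("pics/side5.png",cv2.resize(p[150:400,180:460,::-1],None,fx=2.4,fy=2.4,interpolation=cv2.INTER_CUBIC))
ps=np.load('pics/side0_rgb.npy');pt=np.load('pics/top0_rgb.npy')
cv2.imwrite("pics/mats.png",np.vstack([cv2.resize(ps[195:275,265:415,::-1],(600,300)),cv2.resize(pt[160:310,340:490,::-1],(300,300)).repeat(2,1)]))
for n,p in(('side',ps),('top',pt)):
    for th in (45,55,70):
        m=(p.max(2)<th)
        r=(slice(200,270),slice(270,410)) if n=='side' else (slice(160,310),slice(350,470))
        k=np.zeros_like(m);k[r]=1
        c=rect(n,m&k,.004);print(n,th,c[0],c[1],c[2])
E
```

```text
time: 6.9
tool_pos: [0.5234, 0.122, 0.1415]
tool_rot: [-1.572, -0.0, 1.354]
contact_force: [0.6, -0.1, -1.1]
opening: 0.0436
shift [-0.2894  0.0015 -0.0879] turn [0.0017 0.0677 0.0005] pos [0.5234 0.122  0.1415] F [ 0.6 -0.1 -1.1] op 0.0436 t 6.9
side 45 [ 0.54704303 -0.17660352] [118.40866089 197.23779297] 163.75755
side 55 [ 0.54694574 -0.17660104] [120.36788177 198.39167786] 163.65855
side 70 [ 0.54701941 -0.17595134] [122.05713654 198.64431763] 163.65944
top 45 [ 0.54703339 -0.18081836] [114.13760376 194.006073  ] 163.6614
top 55 [ 0.54710364 -0.18076953] [115.15592957 195.37319946] 163.64536
top 70 [ 0.5471084 -0.1808046] [116.73344421 196.40115356] 163.66983
```

View pics/side5.png

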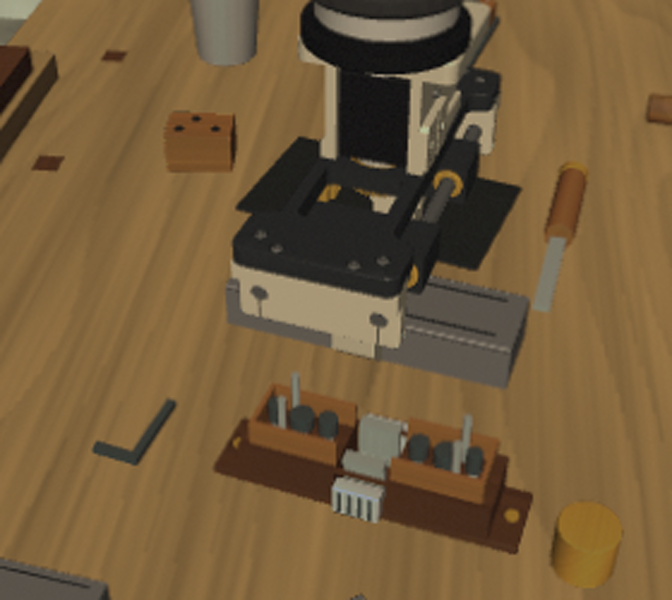

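The cover has come off level, the case interior is open to view, and the key, weight and mat are untouched. Next I'll carry it across to the mat.

```bash
python3 -m creep '[{"dx":-0.015,"dy":0,"dz":-0.004,"rx":0,"ry":0.005,"rz":0,"gripper":0.4},{"dx":-0.04,"dy":0,"dz":-0.012,"rx":0,"ry":0.01,"rz":0,"gripper":0.4},{"dx":-0.07,"dy":0,"dz":-0.021,"rx":0,"ry":0.017,"rz":0,"gripper":0.4},{"dx":-0.1,"dy":0,"dz":-0.03,"rx":0,"ry":0.024,"rz":0,"gripper":0.4},{"dx":-0.13,"dy":0,"dz":-0.04,"rx":0,"ry":0.03,"rz":0,"gripper":0.4},{"dx":-0.16,"dy":0,"dz":-0.049,"rx":0,"ry":0.037,"rz":0,"gripper":0.4},{"dx":-0.19,"dy":0,"dz":-0.058,"rx":0,"ry":0.044,"rz":0,"gripper":0.4},{"dx":-0.22,"dy":0,"dz":-0.067,"rx":0,"ry":0.051,"rz":0,"gripper":0.4},{"dx":-0.25,"dy":0,"dz":-0.076,"rx":0,"ry":0.058,"rz":0,"gripper":0.4},{"dx":-0.275,"dy":0,"dz":-0.084,"rx":0,"ry":0.064,"rz":0,"gripper":0.4},{"dx":-0.289,"dy":0,"dz":-0.088,"rx":0,"ry":0.068,"rz":0,"gripper":0.4},{"dx":-0.289,"dy":0.04,"dz":-0.088,"rx":0,"ry":0.068,"rz":0,"gripper":0.4},{"dx":-0.289,"dy":0.08,"dz":-0.088,"rx":0,"ry":0.068,"rz":0,"gripper":0.4},{"dx":-0.289,"dy":0.09,"dz":-0.088,"rx":0,"ry":0.068,"rz":0,"gripper":0.4},{"dx":-0.289,"dy":0.09,"dz":-0.088,"rx":0,"ry":0.068,"rz":0,"gripper":0.4},{"dx":-0.289,"dy":0.09,"dz":-0.088,"rx":0,"ry":0.068,"rz":0,"gripper":0.4}]'
python3 - <<'E'
from h import *
from cell import read_camera
shift([.547,-.1795,.0236],np.radians(73.7))
for n in('side','top'):
    p,d=read_camera(n); np.save(f'pics/{n}6.npy',d)
    a=p[100:350,220:500] if n=='side' else p[120:370,300:580]
    cv2.imwrite(f"pics/{n}6.png",cv2.resize(a[:,:,::-1],None,fx=2.4,fy=2.4,interpolation=cv2.INTER_CUBIC))
E
```

```text
time: 8.95
tool_pos: [0.5478, -0.1796, 0.0523]
tool_rot: [-1.574, 0.001, 1.286]
contact_force: [0.0, 0.5, -1.8]
opening: 0.0442
shift [-0.0002  0.0287  0.0009] turn [ 0.0027 -0.0001 -0.0005] pos [ 0.5478 -0.1796  0.0523] F [ 0.   0.5 -1.8] op 0.0442 t 8.95
```

View pics/side6.png

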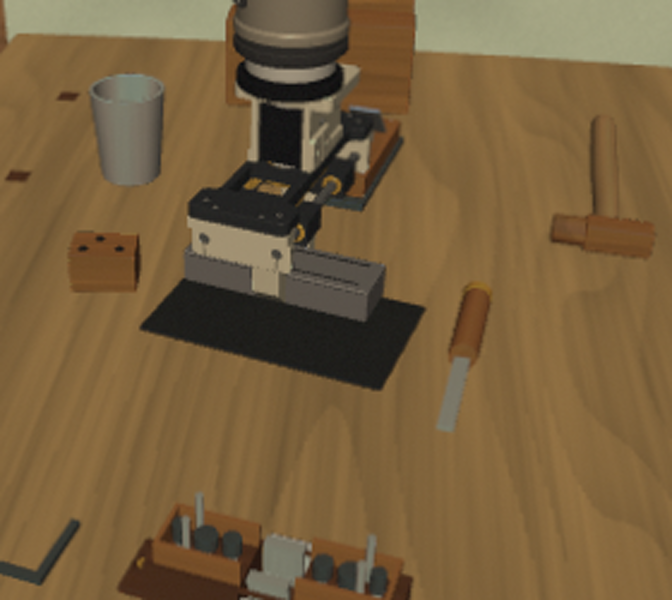

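View pics/top6.png

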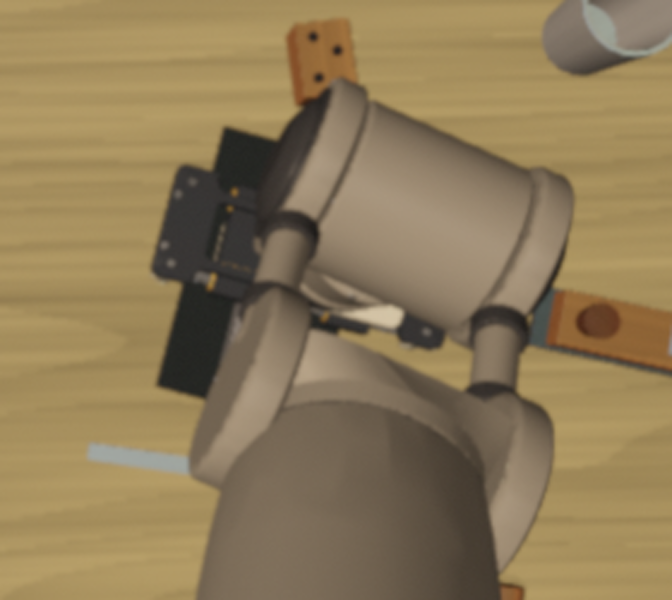

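The cover hangs level above the mat, with the jig and chisel clear. I'll lower it gently now.

```bash
python3 -m creep '[{"dx":0,"dy":0.01,"dz":0.001,"rx":0,"ry":0,"rz":0,"gripper":0.4},{"dx":0,"dy":0.018,"dz":0.001,"rx":0,"ry":0,"rz":0,"gripper":0.4},{"dx":0,"dy":0.023,"dz":0.001,"rx":0,"ry":0,"rz":0,"gripper":0.4},{"dx":0,"dy":0.025,"dz":0.001,"rx":0,"ry":0,"rz":0,"gripper":0.4},{"dx":0,"dy":0.025,"dz":0.001,"rx":0,"ry":0,"rz":0,"gripper":0.4},{"dx":0,"dy":0.025,"dz":0.001,"rx":0,"ry":0,"rz":0,"gripper":0.4}]'
python3 - <<'E'
from h import *
shift([.547,-.1795,.0236],np.radians(73.7))
E
```

```text
time: 9.8
tool_pos: [0.5461, -0.179, 0.0259]
tool_rot: [-1.571, 0.0, 1.286]
contact_force: [0.5, 0.6, -0.6]
opening: 0.0438
shift [-0.0002  0.0023 -0.001 ] turn [ 0.0005 -0.0003 -0.0001] pos [ 0.5461 -0.179   0.0259] F [ 0.5  0.6 -0.6] op 0.0438 t 9.8
```

```bash
python3 -m creep '[{"dx":0,"dy":0.001,"dz":0,"rx":0,"ry":0,"rz":0,"gripper":0.4},{"dx":0,"dy":0.0015,"dz":0,"rx":0,"ry":0,"rz":0,"gripper":0.4},{"dx":0,"dy":0.002,"dz":0,"rx":0,"ry":0,"rz":0,"gripper":0.4},{"dx":0,"dy":0.002,"dz":0,"rx":0,"ry":0,"rz":0,"gripper":0.4}]'
python3 - <<'E'
from h import *
from cell import read_camera
shift([.547,-.1795,.0236],np.radians(73.7))
p,d=read_camera('side')
S=cloud('side',d); 
cv2.imwrite("pics/side7.png",cv2.resize(p[170:280,270:420,::-1],None,fx=5,fy=5,interpolation=cv2.INTER_CUBIC))
E
```

```text
time: 10.3
tool_pos: [0.5459, -0.1789, 0.0237]
tool_rot: [-1.571, 0.0, 1.286]
contact_force: [1.0, -0.7, -1.2]
opening: 0.0438
shift [-0.0003  0.0001 -0.0012] turn [ 0.     -0.0003 -0.0001] pos [ 0.5459 -0.1789  0.0237] F [ 1.  -0.7 -1.2] op 0.0438 t 10.3
```

View pics/side7.png

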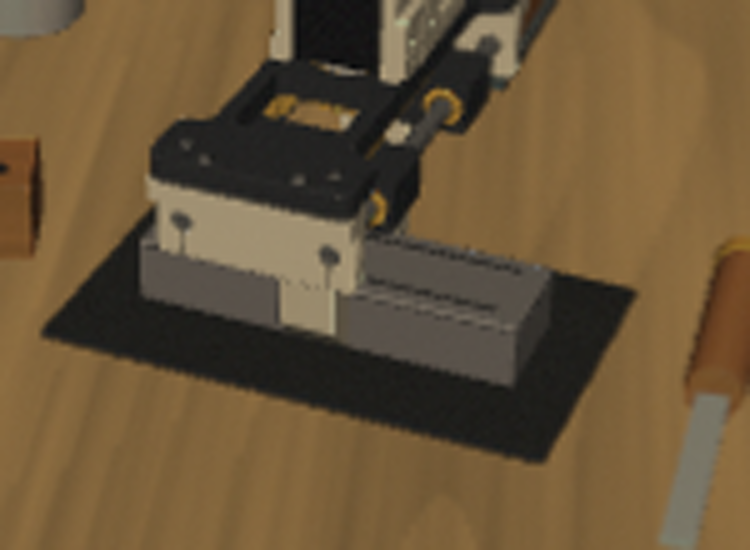

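```bash
python3 -m creep '[{"dx":0,"dy":0.0005,"dz":-0.001,"rx":0,"ry":0,"rz":0,"gripper":0.4},{"dx":0,"dy":0.0008,"dz":-0.001,"rx":0,"ry":0,"rz":0,"gripper":0.4},{"dx":0,"dy":0.0008,"dz":-0.001,"rx":0,"ry":0,"rz":0,"gripper":0.4}]'
```

```text
time: 10.72
tool_pos: [0.5467, -0.1791, 0.0235]
tool_rot: [-1.571, 0.0, 1.286]
contact_force: [-2.7, 0.3, 5.2]
opening: 0.0439
```

The cover touches the mat: the vertical force went from about −1 N to +5 N. I'll release it and rise.

```bash
python3 -m creep '[{"dx":0,"dy":0,"dz":0,"rx":0,"ry":0,"rz":0,"gripper":0.5},{"dx":0,"dy":0,"dz":0,"rx":0,"ry":0,"rz":0,"gripper":0.6},{"dx":0,"dy":0,"dz":0,"rx":0,"ry":0,"rz":0,"gripper":0.7},{"dx":0,"dy":0,"dz":0,"rx":0,"ry":0,"rz":0,"gripper":0.8},{"dx":0,"dy":0,"dz":0,"rx":0,"ry":0,"rz":0,"gripper":0.8},{"dx":0,"dy":-0.015,"dz":0,"rx":0,"ry":0,"rz":0,"gripper":0.8},{"dx":0,"dy":-0.04,"dz":0,"rx":0,"ry":0,"rz":0,"gripper":0.8},{"dx":0,"dy":-0.08,"dz":0,"rx":0,"ry":0,"rz":0,"gripper":0.8},{"dx":0,"dy":-0.12,"dz":0,"rx":0,"ry":0,"rz":0,"gripper":0.8},{"dx":0,"dy":-0.16,"dz":0,"rx":0,"ry":0,"rz":0,"gripper":0.8},{"dx":-0.04,"dy":-0.18,"dz":-0.03,"rx":0,"ry":0,"rz":0,"gripper":0.8},{"dx":-0.08,"dy":-0.18,"dz":-0.06,"rx":0,"ry":0,"rz":0,"gripper":0.8},{"dx":-0.12,"dy":-0.18,"dz":-0.09,"rx":0,"ry":0,"rz":0,"gripper":0.8},{"dx":-0.16,"dy":-0.18,"dz":-0.12,"rx":0,"ry":0,"rz":0,"gripper":0.8},{"dx":-0.2,"dy":-0.18,"dz":-0.15,"rx":0,"ry":0,"rz":0,"gripper":0.8},{"dx":-0.24,"dy":-0.18,"dz":-0.17,"rx":0,"ry":0,"rz":0,"gripper":0.8},{"dx":-0.24,"dy":-0.18,"dz":-0.17,"rx":0,"ry":0,"rz":0,"gripper":0.8},{"dx":-0.24,"dy":-0.18,"dz":-0.17,"rx":0,"ry":0,"rz":0,"gripper":0.8}]'
python3 - <<'E'
from h import *
from cell import read_camera
for n in('side','top'):
    p,d=read_camera(n); np.save(f'pics/{n}8.npy',d);np.save(f'pics/{n}8_rgb.npy',p)
    cv2.imwrite(f"pics/{n}8.png",p[:,:,::-1])
p=np.load('pics/top8_rgb.npy');C=cloud('top',np.load('pics/top8.npy'));h=cv2.cvtColor(p,cv2.COLOR_RGB2HSV)
roi=np.zeros((480,640),bool);roi[165:310,355:470]=1
m=roi&(C[...,2]>.022)&(C[...,2]<.05)
print('cover',rect('top',m,.030)[:3],np.median(C[m][:,2]),np.percentile(C[m][:,2],[5,95]))
S=cloud('side',np.load('pics/side8.npy'))
roi[:]=0;roi[190:275,270:410]=1
m=roi&(S[...,2]>.027)&(S[...,2]<.05)
print('side cover',rect('side',m,.030)[:3],np.median(S[m][:,2]))
E
```

```text
time: 12.98
tool_pos: [0.6425, -0.4566, 0.2033]
tool_rot: [-1.571, -0.001, 1.286]
contact_force: [0.4, -0.6, 0.1]
opening: 0.0734
cover (array([ 0.54849377, -0.17850897]), array([ 45.39899445, 150.28016663]), np.float32(163.75377)) 0.030817303691360654 [0.02756025 0.03373036]
side cover (array([ 0.54767615, -0.17354402]), array([ 50.0425415, 150.7520752]), np.float32(163.81073)) 0.03005984771111847
```

View pics/top8.png

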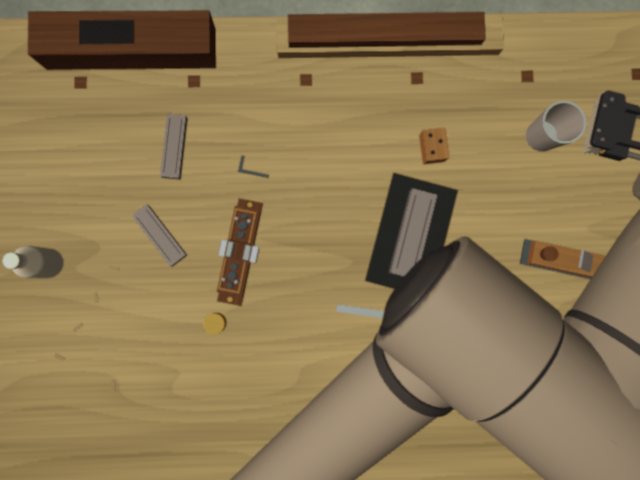

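View pics/side8.png

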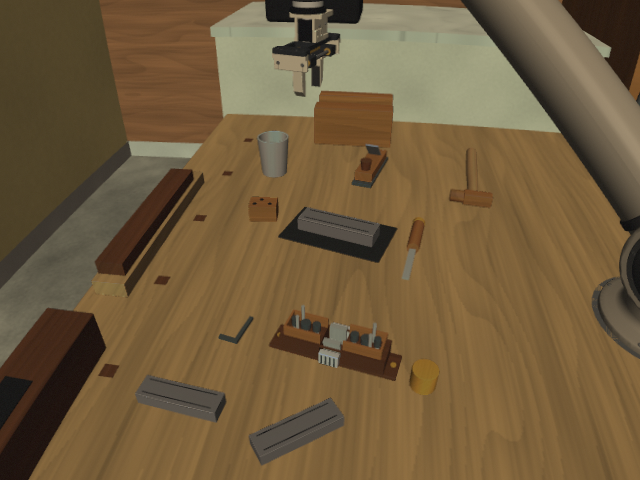

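The cover stands right way up on the mat, with its top at about 30 mm and its axis at 163.8° against the mat's 163.7°. It is within about 2–3 mm of the mat's centre. The bystanders haven't moved, so I'm handing in.

```bash
python3 - <<'E'
from h import *
a=np.load('pics/side0_rgb.npy').astype(int);b=np.load('pics/side8_rgb.npy').astype(int)
for n,r in dict(weight=(355,400,405,445),key=(310,345,215,260),jig=(190,225,245,282),chisel=(215,282,398,428)).items():
    print(n,np.abs(a-b)[r[0]:r[1],r[2]:r[3]].mean().round(2))
from cell import robot,status
print(status.observe()['contact_force']); print(robot.hand_in())
E
```

```text
weight 1.2
key 1.13
jig 1.14
chisel 1.17
[ 0.06825638 -0.49737266  0.08560358]
the job is handed in; nothing more can be done
None
```

The cover is off the case and standing right way up on the middle of the mat, and I've handed the job in at about 13 s on the robot's clock. I pressed both buttons home (opening 49.9 mm), and the cover sprang up, its top measured at 67.6 mm. I let go, gripped it across its width, lifted it straight off, and lowered it until it touched the mat at about 5 N before releasing.

**Last checks:**
- **Position:** the top camera put the cover about 2.7 mm from the mat's centre. The side camera put it within about 1 mm, after taking off the part of the cover's front face in its outline. I did not settle this difference, which is close to the 2 mm calibration accuracy.
- **Orientation:** the cover's axis is at 163.8° and the mat's at 163.7°. Its top is at about 30 mm, as expected for sitting flat.
- **Bystanders:** the weight, key, jig and chisel show no change in the side picture beyond image noise. The arm partly hid the chisel in the final top picture, so that view could not confirm it.
- **Robot:** the gripper was clear of everything, with no real force at hand-in.

One move, the first, was refused because its rows lacked some keys. Nothing moved, and I resent it with full rows.

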